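# Change over two benchtop vapour hoods by their sashes

## Task

Two identical small clear vapour hoods stand on the bench with their front sashes left part-way up; one has a brown jar in it, the other is empty. Change them over: take the sashes by their handles, shut the hood with the jar completely, and raise the sash of the empty hood right up to its stop so that it airs. Leave the jar standing where it is inside its hood.

Things in the scene. Friction and masses are not known exactly. Their poses are not given: they have to be found in the camera images.
- jar_sash_handle (a point): Middle of the handle of the front sash of the hood that holds the jar: a level steel bar 90 mm long, 14 thick and high, on two posts 70 apart on the top edge of the sash, with 29 mm free below it; grip across its thickness from above. Height over the worktop: 188 mm with the sash fully down, 288 fully up (stops at both). x axis: level, from the hood's front to its back; y along the bar; z up.
- empty_sash_handle (a point): The same point of the identical sash of the identical, empty hood: same sizes, heights and axes. Each sash slides straight up and down, starts 30 to 70 mm up, weighs 0.15 kg, and friction of about 5 N holds it wherever it is left; no latch.
- jar_middle (a point): Middle of the small brown jar with black lid, 50 mm across, 80 high, upright on its hood's floor (6 mm above the worktop); z up along the jar. The hoods are fixed clear boxes with aluminium frames, 170 mm wide, 120 deep, 150 high, roofed, the sash on the side towards the robot; their handles stand above the roofs.

How it is judged (in metres and radians):
At the end, for the whole second after the job is handed in: The sash of the hood with the jar is fully down (within 12 mm of its lower stop), the sash of the empty hood is fully up (within 15 mm of its upper stop), and the jar stands upright (within 0.2 rad) where it stood (within 30 mm) (height (world z) of jar_sash_handle below 0.2 m and height (world z) of empty_sash_handle above 0.273 m and distance of jar_middle from where it was at the start of the episode below 0.03 m and angle between jar_middle's own z axis and vertical below 0.2 rad); the robot touches nothing.
It also fails if it takes over 38 s, if anything falls off the work surface, if the arm or the gripper's body presses on something with over 40 N, if the wrist force passes 120 N, or if a joint passes its speed limit or range.

## Robot

A 6-joint arm with a two-finger parallel gripper is mounted at the origin on a cart in front of the work surface, level with it; the furniture and walls round the work are solid. World frame = base frame: x ahead of the robot, y to its left, z up, the work surface at z = 0. Lengths are in m, angles in degrees, forces in N, time in s.
With the tool pointing down it reaches from about 0.35 to 0.875 m from the base axis. Payload 4.2 kg.
Tool frame: the origin (TCP) lies midway between the tips of the shut fingers; the grasp point (between the pads) lies 19 mm behind it; z points along the fingers, y is the line along which they close (so a half turn about z gives the same grasp; the last joint's range is limited). The gripper opens to 87 mm and grips with 3 to 60 N. Pads are 19 mm wide; open, the fingers measure 117 mm over their backs; the gripper's body (75 mm by 190 mm) begins 51 mm behind the grasp point.
Start: joints at [-53.308, 22.042, 0.453, 0, -68.411, -14.817], TCP at [0.233, -0.58, 0.223] pointing down, gripper open.
Joint ranges: [-179.83, 179.83], [-69.29, 118.12], [-61.27, 80.66], [-181.25, 117.63], [-171.15, -9.14], [-177.46, 177.46]. Speed limits (degrees/s): [159.86, 159.86, 180, 180, 180, 180].

## Interface

Orientations are given as a 3x3 rotation matrix whose columns are the frame's x, y, z axes.
In Python, from station import r, cams gives the robot as it stands.
- The arm moves only by the tool play_rows, never from a script. Its argument "commands" is text: rows parted by semicolons, each of 6 numbers parted by spaces: the shift along the world's x, y, z normalised to -1 to 1, where 1 is 30 mm, then the turn, a rotation vector about the world's x, y, z normalised to -1 to 1, where 1 is 0.15 rad. A call has 1 to 20 rows; each row shifts and turns the commanded pose from where the row before left it; what a row does not reach is not made up. A row lasts 1/10 s, in which the tool goes at most 50 mm and 8.59 degrees, less where a joint would pass 70% of its speed; a pose out of reach is approached as far as the arm can. A call with a number of a shift or a turn outside -1 to 1 is refused whole. A call with a gripper value outside its range is refused whole. "grip" is the finger opening in mm, from 0 to 87, set as the call begins (left out, the last holds). The fingers move at their own pace and stop on an object; the grip force is fixed at half the most. Time passes only in rows, so rows that do not move let the fingers close. It gives the time, the measured TCP pose, the force, the opening and the grip force at its end, in the units of the state.
- r.sense(): the state, without advancing time (a new reading comes with each control period).
- cams.capture(name): name is "scene" or "top" or "wrist"; returns (picture, depth): 480x640x3 uint8, blue, green, red; 480x640 float32, m along the optical axis (not along the pixel's ray), 0 where there is no reading.
- cams.camera_info(name): a dict with "mtx" (3x3 intrinsics, pixels), "R" (3x3) and "t" (3): a world point X has camera coordinates R X + t. Camera axes: x right, y down, z forward; pixel columns grow to the right and rows downward; lengths in m; the calibration is good to about 2 mm. A picture is of the moment at which its call begins: read the wrist's pose just before it. camera_info takes no time and is no camera call; for the wrist camera it gives the pose at the moment of the call.
- r.finish_job(): hands the job in; it is judged then, once.
The state is a dict: "time_s": time; "joints": joint angles; "joint_velocities": joint speeds; "effort": joint torques, N m; "tcp_pos": TCP position; "ee_rot": TCP orientation; "wrist_force": force on the tool from outside, world axes, zero at the start; "moment": the same for the moment, N m; "gripper_width": opening from 0.0 (shut) to 1.0 (fully open); "gripper_force": force on a finger pad.
Only numpy, scipy, OpenCV 4.12 (cv2) and the standard library are available. Lean on these libraries where they do the work, as an engineer would, in place of code of your own. Each camera call takes 0.05 s, during which the arm holds its last target. There are 200 camera calls.

## Working session

There is one attempt and no reset: what is moved stays moved. The work goes in short steps, Python scripts to look and compute and a tool call to move; the robot and the scene stay as the last step left them, time stands still between calls to the robot, and variables do not carry over. Pictures are saved under pics/ and viewed, at most 10 in all, crops included, and the job is handed in when it is done.

Besides the shell and the picture viewer there is one more tool, called after ">>>" as name(argument=value, ...) on one line, values as JSON. play_rows: Moves the arm, as the interface text tells. Scaled input: -1 to 1 covers 30 mm each way for a shift and 0.15 rad each way for a turn. Its arguments: {"type":"object","properties":{"commands":{"type":"string"},"grip":{"type":"number"}},"required":["commands"]}

```bash
mkdir -p pics; cat > h.py <<'E'
import numpy as np, cv2
from station import r, cams
def pts(name, d, info):
    K,R,t=info["mtx"],np.array(info["R"]),np.array(info["t"])
    v,u=np.mgrid[0:480,0:640]
    c=np.stack([(u-K[0][2])/K[0][0]*d,(v-K[1][2])/K[1][1]*d,d],-1)
    return (c-t.ravel())@R
def ray(info,u,v,z):
    K,R,t=np.array(info["mtx"]),np.array(info["R"]),np.array(info["t"]).ravel()
    o=-R.T@t; w=R.T@np.linalg.solve(K,[u,v,1.]); return o+w*(z-o[2])/w[2]
def tri(obs):
    A=[];b=[]
    for info,u,v in obs:
        K,R,t=np.array(info["mtx"]),np.array(info["R"]),np.array(info["t"]).ravel()
        o=-R.T@t; w=R.T@np.linalg.solve(K,[u,v,1.]); w/=np.linalg.norm(w); P=np.eye(3)-np.outer(w,w)
        A.append(P);b.append(P@o)
    return np.linalg.lstsq(np.vstack(A),np.hstack(b),rcond=None)[0]
E
python3 - <<'E'
from h import *
for n in("scene","top"):
    im,d=cams.capture(n); cv2.imwrite(f"pics/{n}0.png",im); np.save(n+"0.npy",d)
    P=pts(n,d,cams.camera_info(n)); 
    i=cams.camera_info(n); print(n,-np.array(i["R"]).T@np.array(i["t"]).ravel())
print(r.sense()["ee_rot"])
E
```

```text
scene [0.13436112 0.66730096 0.63870658]
top [0.4150291  0.07016073 1.21923471]
[[-9.28067420e-01 -3.72411496e-01 -7.35552834e-04]
 [-3.72412222e-01  9.28065764e-01  1.75336049e-03]
 [ 2.96698016e-05  1.90116561e-03 -9.99998192e-01]]
```

View pics/scene0.png

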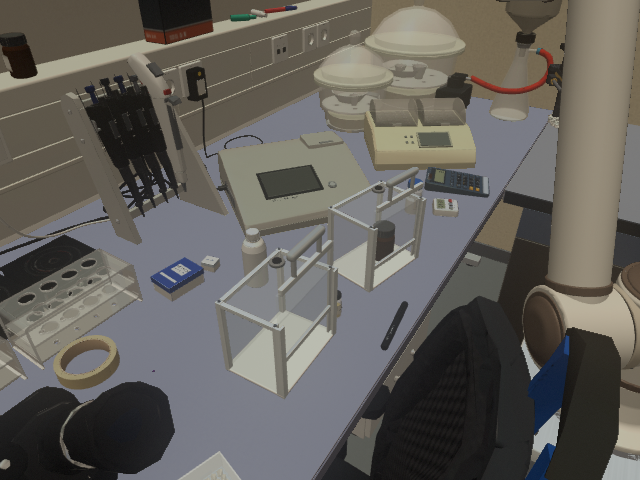

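View pics/top0.png

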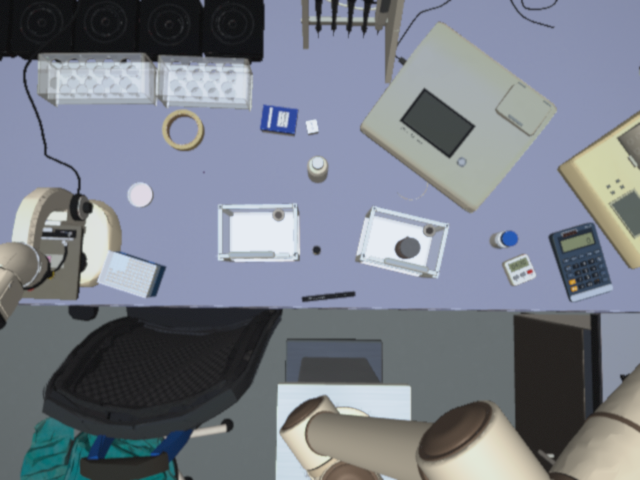

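The jar's hood is the right one in the top view (about 403,242; the jar at 408,247) and the far one in the scene view. The empty hood is at about (258,233) in the top view and nearer in the scene view. The handles run along the front edges, at scene (307,243) and (392,183).

```bash
python3 - <<'E'
from h import *
for n in("scene","top"):
    d=np.load(n+"0.npy"); info=cams.camera_info(n); P=pts(n,d,info)
    m=((d>0)&(P[...,2]>0.195)&(P[...,2]<0.31)&(P[...,0]>0.3)&(P[...,0]<0.6)&(abs(P[...,1]-0.03)<0.33)).astype(np.uint8)
    k,l,s,c=cv2.connectedComponentsWithStats(m)
    for i in range(1,k):
        if s[i,4]<30: continue
        Q=P[l==i]; mu=np.median(Q,0); w,v=np.linalg.eigh(np.cov(Q[:,:2].T)); 
        (cx,cy),sz,a=cv2.minAreaRect(np.argwhere(l==i)[:,::-1].astype(np.float32))
        print(n,s[i],"mid",((Q.min(0)+Q.max(0))/2).round(4),"min",Q.min(0).round(3),"max",Q.max(0).round(3),"dir",v[:,1].round(3),"px",cx,cy,sz,a)
a=cv2.resize(cv2.imread("pics/top0.png")[190:290,205:465],None,fx=3,fy=3,interpolation=cv2.INTER_CUBIC)
b=cv2.resize(cv2.imread("pics/scene0.png")[155:295,265:445],None,fx=2,fy=2,interpolation=cv2.INTER_CUBIC)
c=np.zeros((580,780,3),np.uint8); c[:300]=a; c[300:580,:360]=b; cv2.imwrite("pics/c0.png",c)
E
```

```text
scene [386 167  33  34 388] mid [ 0.4329 -0.1044  0.2167] min [ 0.417 -0.148  0.195] max [ 0.448 -0.06   0.238] dir [0.23  0.973] px 402.3000793457031 182.60000610351562 (19.230182647705078, 41.14365005493164) 63.43495178222656
scene [ 275  225   59   80 1432] mid [0.4484 0.1965 0.2269] min [0.441 0.117 0.195] max [0.456 0.276 0.259] dir [-0.022  1.   ] px 297.8580322265625 262.8800048828125 (29.34011459350586, 87.89678192138672) 44.44375228881836
top [216 251  78   7 432] mid [0.4505 0.196  0.2318] min [0.444 0.118 0.204] max [0.457 0.274 0.26 ] dir [-0.025  1.   ] px 254.5 254.0 (6.0, 77.0) 90.0
top [384 257  45  16 320] mid [ 0.435  -0.1062  0.2317] min [ 0.421 -0.15   0.225] max [ 0.449 -0.063  0.239] dir [0.218 0.976] px 405.8712158203125 264.540771484375 (45.58292007446289, 7.133912086486816) 13.392496109008789
```

View pics/c0.png

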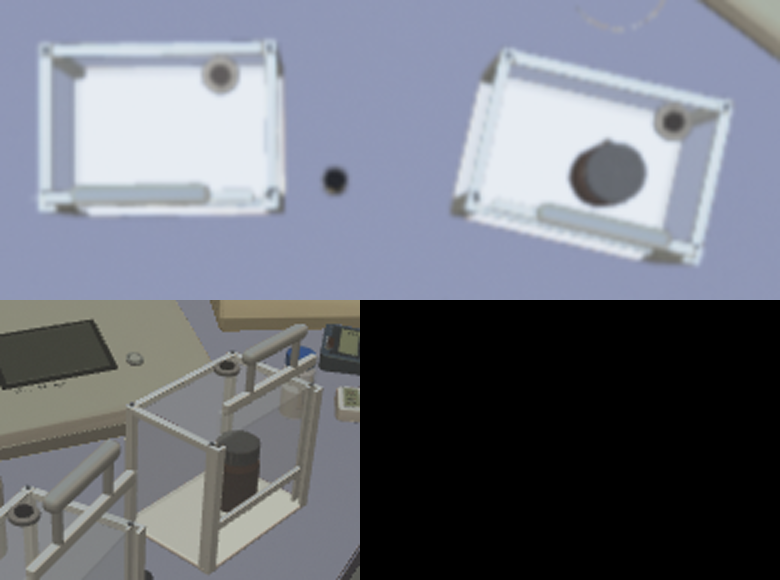

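The crop shows the empty hood's bar in the top view from about (229,254) to (274,254), and the jar hood's bar from (385,260) to (427,270). Both views' depth agrees for the jar handle: about (0.434, -0.105), top at 0.238, yaw -12.6°. I'll move above it.

>>> play_rows(commands="0 0 1 0 0 0; 0 0 1 0 0 0; 0 0 1 0 0 0; 0 0 1 0 0 0; 0.42 0.98 0 0 0 0.4; 0.42 0.98 0 0 0 0.4; 0.42 0.98 0 0 0 0.4; 0.42 0.98 0 0 0 0.4; 0.42 0.98 0 0 0 0.4; 0.42 0.98 0 0 0 0.4; 0.42 0.98 0 0 0 0.4; 0.42 0.98 0 0 0 0.4; 0.42 0.98 0 0 0 0.4; 0.42 0.98 0 0 0 0.4; 0.42 0.98 0 0 0 0.4; 0.42 0.98 0 0 0 0.4; 0.42 0.98 0 0 0 0.4; 0.42 0.98 0 0 0 0.4; 0.42 0.98 0 0 0 0.4; 0 0 0 0 0 0", grip=50)

```text
time_s: 2.1
tcp_pos: [0.4227, -0.1366, 0.342]
ee_rot: [[-0.28, -0.96, -0.001], [-0.96, 0.28, 0.001], [-0.001, 0.001, -1.0]]
wrist_force: [0.7, -1.1, -0.4]
gripper_width: 0.577
gripper_force: 0.0
```

```bash
python3 - <<'E'
from h import *
s=r.sense(); R=np.array(s["ee_rot"]); print("tool y deg",np.degrees(np.arctan2(R[1,1],R[0,1])),s["tcp_pos"])
info=cams.camera_info("wrist"); im,d=cams.capture("wrist"); cv2.imwrite("pics/w0.png",im); np.save("w0.npy",d)
P=pts("wrist",d,info)
def rep(n,P,d,zl,yl):
    m=(d>0)&(P[...,2]>zl[0])&(P[...,2]<zl[1])&(P[...,0]>0.38)&(P[...,0]<0.5)&(P[...,1]>yl[0])&(P[...,1]<yl[1])
    Q=P[m]
    if len(Q)<20: print(n,"few");return
    w,v=np.linalg.eigh(np.cov(Q[:,:2].T)); a=v[:,1]*np.sign(v[1,1]); b=np.array([a[1],-a[0]])
    f=lambda x:(np.percentile(x,1)+np.percentile(x,99))/2
    c=f(Q[:,:2]@a)*a+f(Q[:,:2]@b)*b
    print(n,len(Q),"c",c.round(4),"ztop",np.percentile(Q[:,2],98).round(4),"len",np.ptp(Q[:,:2]@a).round(3),"yaw x-axis",np.degrees(np.arctan2(b[1],b[0])).round(2))
J=((.22,.3),(-.2,0)); E=((.24,.3),(.08,.3))
rep("wrist jar",P,d,*J)
for n in("scene","top"):
    d=np.load(n+"0.npy"); P=pts(n,d,cams.camera_info(n)); rep(n+" jar",P,d,*J); rep(n+" empty",P,d,*E)
E
```

```text
tool y deg 163.72118029491014 [ 0.422669   -0.13656677  0.34204512]
wrist jar 2366 c [ 0.4312 -0.1089] ztop 0.2356 len 0.088 yaw x-axis -12.67
scene jar 288 c [ 0.4324 -0.1043] ztop 0.2372 len 0.09 yaw x-axis -13.8
scene empty 518 c [0.4485 0.1982] ztop 0.2578 len 0.09 yaw x-axis 0.91
top jar 320 c [ 0.435  -0.1064] ztop 0.2375 len 0.089 yaw x-axis -12.61
top empty 320 c [0.4505 0.1957] ztop 0.2583 len 0.087 yaw x-axis 0.96
```

View pics/w0.png

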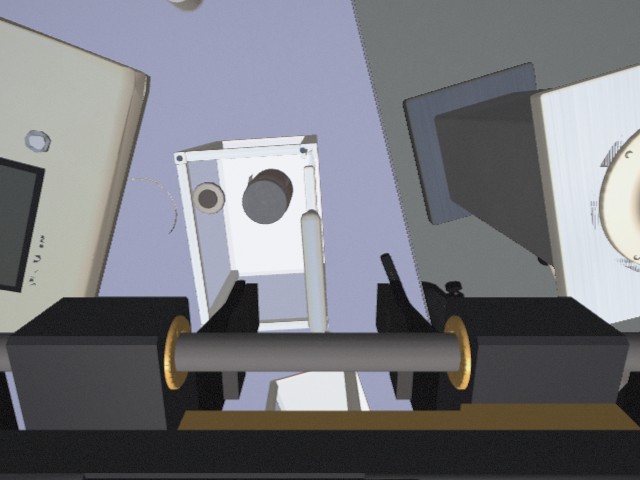

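The wrist view shows the jar hood's bar from (312,212) to (312,330), lying between the fingers. The three views agree on about (0.433, -0.107), top at 0.237. I'll align and go down.

>>> play_rows(commands="0.17 0.5 0 0 0 0.21; 0.17 0.49 0 0 0 0.21; 0 0 -0.6 0 0 0; 0 0 -0.6 0 0 0; 0 0 -0.6 0 0 0; 0 0 -0.6 0 0 0; 0 0 -0.6 0 0 0; 0 0 -0.6 0 0 0; 0 0 -0.5 0 0 0; 0 0 0 0 0 0; 0 0 0 0 0 0")

```text
time_s: 3.25
tcp_pos: [0.432, -0.11, 0.2198]
ee_rot: [[-0.225, -0.974, -0.0], [-0.974, 0.225, -0.0], [0.0, 0.0, -1.0]]
wrist_force: [1.0, 0.3, 1.0]
gripper_width: 0.579
gripper_force: 0.0
```

>>> play_rows(commands="0.03 0.07 -0.22 0 0 0; 0 0 0 0 0 0; 0 0 0 0 0 0")

```text
time_s: 3.55
tcp_pos: [0.4331, -0.1072, 0.2132]
ee_rot: [[-0.224, -0.975, 0.0], [-0.975, 0.224, -0.0], [-0.0, -0.0, -1.0]]
wrist_force: [-0.1, -0.1, 0.5]
gripper_width: 0.575
gripper_force: 0.0
```

>>> play_rows(commands="0 0 0 0 0 0; 0 0 0 0 0 0; 0 0 0 0 0 0; 0 0 0 0 0 0; 0 0 0 0 0 0; 0 0 0 0 0 0; 0 0 0 0 0 0; 0 0 0 0 0 0", grip=0)

```text
time_s: 4.35
tcp_pos: [0.4335, -0.1073, 0.2131]
ee_rot: [[-0.224, -0.975, 0.001], [-0.975, 0.224, -0.0], [-0.0, -0.001, -1.0]]
wrist_force: [1.7, -1.4, -1.0]
gripper_width: 0.159
gripper_force: 30.0
```

>>> play_rows(commands="0 0 -0.2 0 0 0; 0 0 -0.25 0 0 0; 0 0 -0.25 0 0 0; 0 0 -0.25 0 0 0; 0 0 -0.2 0 0 0; 0 0 -0.1 0 0 0; 0 0 0 0 0 0")

```text
time_s: 5.05
tcp_pos: [0.4334, -0.1072, 0.1746]
ee_rot: [[-0.224, -0.975, 0.0], [-0.975, 0.224, 0.0], [-0.0, -0.0, -1.0]]
wrist_force: [5.4, -2.9, -4.7]
gripper_width: 0.159
gripper_force: 30.0
```

>>> play_rows(commands="0 0 -0.07 0 0 0; 0 0 -0.07 0 0 0; 0 0 0 0 0 0")

```text
time_s: 5.35
tcp_pos: [0.4335, -0.1073, 0.1732]
ee_rot: [[-0.223, -0.975, 0.002], [-0.975, 0.223, -0.001], [0.0, -0.002, -1.0]]
wrist_force: [-0.8, -0.5, 12.1]
gripper_width: 0.155
gripper_force: 30.0
```

Resistance rose to 12 N at about the lower stop height, so I'll release and lift off.

>>> play_rows(commands="0 0 0.03 0 0 0; 0 0 0 0 0 0; 0 0 0 0 0 0; 0 0 0 0 0 0; 0 0 0 0 0 0", grip=50)

```text
time_s: 5.85
tcp_pos: [0.4325, -0.1071, 0.1717]
ee_rot: [[-0.224, -0.975, -0.001], [-0.975, 0.224, 0.0], [0.0, 0.001, -1.0]]
wrist_force: [-0.6, 0.7, -0.0]
gripper_width: 0.524
gripper_force: 0.0
```

>>> play_rows(commands="0 0 0.3 0 0 0; 0 0 0.7 0 0 0; 0 0 1 0 0 0; 0 0 1 0 0 0; 0 0 1 0 0 0; 0 0 1 0 0 0; 0 0 0.6 0 0 0; 0 0 0 0 0 0; 0 0 0 0 0 0")

```text
time_s: 6.75
tcp_pos: [0.4326, -0.107, 0.34]
ee_rot: [[-0.224, -0.975, -0.0], [-0.975, 0.224, 0.001], [-0.001, 0.0, -1.0]]
wrist_force: [-0.3, -0.3, -0.5]
gripper_width: 0.577
gripper_force: 0.0
```

>>> play_rows(commands="0.05 0.9 0 0 0 0.16; 0.05 0.9 0 0 0 0.16; 0.05 0.9 0 0 0 0.16; 0.05 0.9 0 0 0 0.16; 0.05 0.9 0 0 0 0.16; 0.05 0.9 0 0 0 0.16; 0.05 0.9 0 0 0 0.16; 0.05 0.9 0 0 0 0.16; 0.05 0.9 0 0 0 0.16; 0.05 0.9 0 0 0 0.16; 0 0 0 0 0 0; 0 0 0 0 0 0")

```text
time_s: 7.95
tcp_pos: [0.4474, 0.1628, 0.3387]
ee_rot: [[0.015, -1.0, -0.003], [-1.0, -0.015, -0.002], [0.002, 0.003, -1.0]]
wrist_force: [-0.0, -0.3, -0.7]
gripper_width: 0.578
gripper_force: 0.0
```

```bash
cat >> h.py <<'E'
def rep(n,P,d,zl,yl):
    m=(d>0)&(P[...,2]>zl[0])&(P[...,2]<zl[1])&(P[...,0]>0.39)&(P[...,0]<0.5)&(P[...,1]>yl[0])&(P[...,1]<yl[1])
    Q=P[m]
    if len(Q)<20: print(n,"few");return
    w,v=np.linalg.eigh(np.cov(Q[:,:2].T)); a=v[:,1]*np.sign(v[1,1]); b=np.array([a[1],-a[0]])
    f=lambda x:(np.percentile(x,1)+np.percentile(x,99))/2
    c=f(Q[:,:2]@a)*a+f(Q[:,:2]@b)*b
    print(n,len(Q),"c",c.round(4),"ztop",np.percentile(Q[:,2],98).round(4),"len",np.ptp(Q[:,:2]@a).round(3),"yaw x-axis",np.degrees(np.arctan2(b[1],b[0])).round(2))
E
python3 - <<'E'
from h import *
s=r.sense(); R=np.array(s["ee_rot"]); print("tool y deg",np.degrees(np.arctan2(R[1,1],R[0,1])),s["tcp_pos"])
info=cams.camera_info("wrist"); im,d=cams.capture("wrist")
rep("wrist empty",pts("wrist",d,info),d,(.24,.28),(.08,.3))
im,d=cams.capture("top"); rep("top jar",pts("top",d,cams.camera_info("top")),d,(.175,.24),(-.2,0))
E
```

```text
tool y deg -179.15078249631162 [0.44738256 0.16282415 0.33871583]
wrist empty 2325 c [0.4481 0.1863] ztop 0.2563 len 0.074 yaw x-axis 1.5
top jar 295 c [ 0.4351 -0.1056] ztop 0.198 len 0.089 yaw x-axis -12.47
```

>>> play_rows(commands="0.03 0.6 0 0 0 0; 0.03 0.55 0 0 0 0; 0 0 -0.6 0 0 0; 0 0 -0.6 0 0 0; 0 0 -0.6 0 0 0; 0 0 -0.6 0 0 0; 0 0 -0.6 0 0 0; 0 0 -0.45 0 0 0; 0 0 0 0 0 0; 0 0 0 0 0 0; 0 0 0 0 0 0")

```text
time_s: 9.15
tcp_pos: [0.4504, 0.198, 0.2376]
ee_rot: [[0.014, -1.0, 0.002], [-1.0, -0.014, 0.001], [-0.001, -0.002, -1.0]]
wrist_force: [0.4, 0.6, 0.2]
gripper_width: 0.572
gripper_force: 0.0
```

>>> play_rows(commands="-0.03 -0.03 -0.15 0 0 0; 0 0 0 0 0 0; 0 0 0 0 0 0")

```text
time_s: 9.45
tcp_pos: [0.4489, 0.1964, 0.2323]
ee_rot: [[0.014, -1.0, 0.0], [-1.0, -0.014, 0.0], [-0.0, -0.0, -1.0]]
wrist_force: [-0.3, 0.1, -0.1]
gripper_width: 0.572
gripper_force: 0.0
```

>>> play_rows(commands="0 0 0 0 0 0; 0 0 0 0 0 0; 0 0 0 0 0 0; 0 0 0 0 0 0; 0 0 0 0 0 0; 0 0 0 0 0 0; 0 0 0 0 0 0; 0 0 0 0 0 0", grip=0)

```text
time_s: 10.25
tcp_pos: [0.4495, 0.1965, 0.2322]
ee_rot: [[0.014, -1.0, 0.001], [-1.0, -0.014, 0.0], [-0.0, -0.001, -1.0]]
wrist_force: [4.0, -2.0, -2.0]
gripper_width: 0.152
gripper_force: 30.0
```

>>> play_rows(commands="0 0 0.15 0 0 0; 0 0 0.2 0 0 0; 0 0 0.25 0 0 0; 0 0 0.25 0 0 0; 0 0 0.2 0 0 0; 0 0 0 0 0 0; 0 0 0 0 0 0")

```text
time_s: 10.95
tcp_pos: [0.4495, 0.1965, 0.2638]
ee_rot: [[0.014, -1.0, 0.001], [-1.0, -0.014, 0.0], [-0.0, -0.001, -1.0]]
wrist_force: [4.5, -0.7, -1.6]
gripper_width: 0.157
gripper_force: 30.0
```

>>> play_rows(commands="0 0 0.1 0 0 0; 0 0 0.1 0 0 0; 0 0 0 0 0 0; 0 0 0 0 0 0")

```text
time_s: 11.35
tcp_pos: [0.4495, 0.1965, 0.2692]
ee_rot: [[0.014, -1.0, 0.001], [-1.0, -0.014, 0.0], [-0.0, -0.001, -1.0]]
wrist_force: [6.8, -2.0, -4.3]
gripper_width: 0.157
gripper_force: 30.0
```

>>> play_rows(commands="0 0 0.08 0 0 0; 0 0 0.04 0 0 0; 0 0 0 0 0 0")

```text
time_s: 11.65
tcp_pos: [0.4494, 0.1965, 0.2719]
ee_rot: [[0.014, -1.0, 0.0], [-1.0, -0.014, -0.0], [0.0, -0.0, -1.0]]
wrist_force: [8.6, -1.1, -8.1]
gripper_width: 0.156
gripper_force: 30.0
```

>>> play_rows(commands="0 0 0.05 0 0 0; 0 0 0 0 0 0; 0 0 0 0 0 0")

```text
time_s: 11.95
tcp_pos: [0.4494, 0.1965, 0.272]
ee_rot: [[0.013, -1.0, -0.001], [-1.0, -0.013, -0.001], [0.001, 0.001, -1.0]]
wrist_force: [10.0, -0.2, -13.3]
gripper_width: 0.152
gripper_force: 30.0
```

At the upper stop: the tool no longer rises and the force is up to 13 N. I'll ease off, release and retreat.

>>> play_rows(commands="0 0 -0.06 0 0 0; 0 0 0 0 0 0; 0 0 0 0 0 0; 0 0 0 0 0 0; 0 0 0 0 0 0; 0 0 0 0 0 0", grip=50)

```text
time_s: 12.55
tcp_pos: [0.4488, 0.1965, 0.2732]
ee_rot: [[0.014, -1.0, 0.0], [-1.0, -0.014, 0.0], [-0.0, -0.0, -1.0]]
wrist_force: [0.8, -0.1, -0.0]
gripper_width: 0.554
gripper_force: 0.0
```

>>> play_rows(commands="0 0 0.3 0 0 0; 0 0 0.6 0 0 0; 0 0 1 0 0 0; 0 0 1 0 0 0; 0 0 0.6 0 0 0; 0 -1 0 0 0 0; 0 -1 0 0 0 0; 0 -1 0 0 0 0; 0 -1 0 0 0 0; 0 -1 0 0 0 0; 0 -1 0 0 0 0; 0 0 0 0 0 0; 0 0 0 0 0 0")

```text
time_s: 13.85
tcp_pos: [0.4489, 0.016, 0.3786]
ee_rot: [[0.013, -1.0, 0.001], [-1.0, -0.013, 0.001], [-0.0, -0.001, -1.0]]
wrist_force: [0.3, -0.1, -0.1]
gripper_width: 0.576
gripper_force: 0.0
```

```bash
python3 - <<'E'
from h import *
s=r.sense(); print(s["time_s"],s["tcp_pos"])
for n in("scene","top"):
    im,d=cams.capture(n); cv2.imwrite(f"pics/{n}1.png",im); P=pts(n,d,cams.camera_info(n))
    rep(n+" jar",P,d,(.18,.22),(-.2,-.02)); rep(n+" empty",P,d,(.275,.31),(.08,.3))
E
```

```text
13.85 [0.44890442 0.0160086  0.37862486]
scene jar 283 c [ 0.4323 -0.1049] ztop 0.1978 len 0.089 yaw x-axis -13.54
scene empty 578 c [0.4485 0.1984] ztop 0.2972 len 0.09 yaw x-axis 0.58
top jar 122 c [ 0.4295 -0.1308] ztop 0.1981 len 0.04 yaw x-axis -10.36
top empty 71 c [0.4531 0.2249] ztop 0.2983 len 0.032 yaw x-axis 13.86
```

View pics/scene1.png

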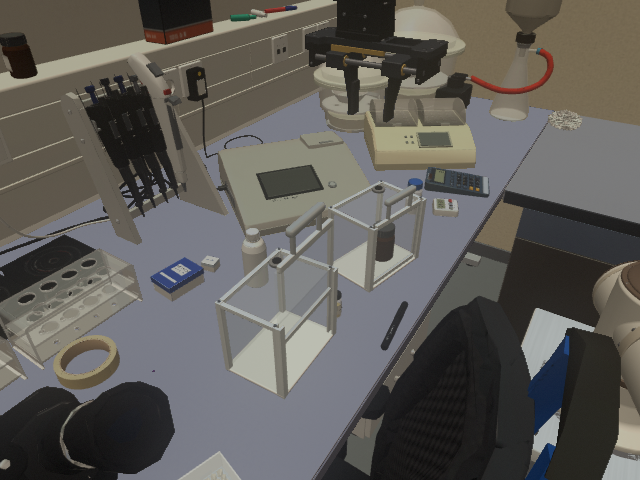

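The scene view shows the near, empty hood's handle up at (307,228), at about 0.291 m. The jar hood's handle is down at (402,203), at about 0.191 m. The jar stands at (384,240) and the gripper is clear.

```bash
python3 -c "
from station import r
print(r.finish_job())"
```

```text
the job is handed in; nothing more can be done
None
```

I handed the job in at about 14 s: the jar hood's sash is down (handle at about 0.191 m), the empty hood's sash is up at its stop (about 0.291 m), the jar still stands in its hood and the gripper is clear; no verdict was returned.

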